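# Chock the tilting egg bin

### The arm

A 6-joint arm with a two-finger parallel gripper is mounted at the origin on the work surface. World frame = base frame: x ahead of the robot, y to its left, z up, the work surface at z = 0. Lengths are in mm, angles in rad, forces in N, time in s.
With the tool pointing down it reaches from about 350 to 875 mm from the base axis. Payload 4.2 kg.
Tool frame: the origin (TCP) lies midway between the tips of the shut fingers; the grasp point (between the pads) lies 19 mm behind it (tcp_to_grasp is the distance from the TCP to the grasp point, in mm); z points along the fingers, y is the line along which they close (so a half turn about z gives the same grasp; the last joint's range is limited). The gripper opens to 85 mm and grips with 20 to 120 N. Pads are 22 mm wide; open, the fingers measure 114 mm over their backs; the gripper's body (76 mm by 85 mm) begins 54 mm behind the grasp point. The pads swing forward as they close: fully open they stand 13 mm farther back than shut.
Start: joints at [-1.049, 0.385, 0.008, 0, -1.194, -0.259], TCP at [162.383, -603.516, 231.312] pointing down, gripper open.
Joint ranges: [-3.14, 3.14], [-1.21, 2.06], [-1.07, 1.41], [-3.16, 2.05], [-2.99, -0.16], [-3.1, 3.1]. Speed limits (rad/s): [2.79, 2.79, 3.14, 3.14, 3.14, 3.14].

### API

Orientations are given as a unit quaternion [x, y, z, w].
In Python, from bench import read_state, get_image, job_done, tcp_to_grasp gives the robot as it stands.
- The arm moves only by the tool jog_arm, never from a script. Its argument "plan" is a list of rows, each a list of 3 entries, a list of its own where there are three numbers: the finger opening in mm, from 0 to 85.4, then the shift along the tool's x, y, z as a fraction of full scale, then the turn, a rotation vector about the tool's x, y, z as a fraction of full scale. A call has 1 to 10 rows; each row is the pose to reach, as a shift and turn from the pose commanded when the call began, along the tool's axes at that moment; what a row does not reach only later rows make up. Full scale, the value 1, is 0.1 m for a shift and 60 degrees for a turn. A row lasts 1/8 s, in which the tool goes at most 62.5 mm and 10.7 degrees, less where a joint would pass 70% of its speed; a pose out of reach is approached as far as the arm can. A call with a number of a shift or a turn outside -1 to 1 is refused whole. A call with a gripper value outside its range is refused whole. The fingers move at their own pace and stop on an object; the grip force is fixed at half the most. Time passes only in rows, so rows that repeat a pose let the fingers close. It gives the time, the measured TCP pose, the force, the opening and the grip force at its end, in the units of the state.
- read_state(): the state, without advancing time (a new reading comes with each control period).
- get_image(name): name is "scene" or "top" or "wrist"; returns a dict with "img" (400x640x3 uint8, red, green, blue), "range_z" (400x640 float32, mm along the optical axis (not along the pixel's ray), 0 where there is no reading), "intrinsics" (3x3 intrinsics, pixels), "extrinsics" (4x4, takes a point from camera to world coordinates); the wrist camera has in their place "tool_from_camera" (4x4, takes a point from camera to tool coordinates, whose origin is the TCP and whose axes are the flange's). Camera axes: x right, y down, z forward; pixel columns grow to the right and rows downward; lengths in mm; the calibration is good to about 2 mm. A picture is of the moment at which its call begins: read the wrist's pose just before it.
- job_done(): hands the job in; it is judged then, once.
The state is a dict: "clock": time; "joints": joint angles; "joint_vel": joint speeds; "joint_efforts": joint torques, N m; "position": TCP position; "ee_rot": TCP orientation; "contact_force": force on the tool from outside, world axes, zero at the start; "wrist_torque": the same for the moment, N m; "gripper_width": finger opening in mm; "grasp_force": force on a finger pad.
Only numpy, scipy, OpenCV 4.12 (cv2) and the standard library are available. Lean on these libraries where they do the work, as an engineer would, in place of code of your own. Each camera call takes 0.05 s, during which the arm holds its last target. There are 200 camera calls.

### The job

The little tilting bin has dipped onto its lip. Tip the cast wedge chock over from its heel onto its broad base, in the clear on the linoleum, and press down on its top for a moment to feel that it does not rock; then push it thin end first and square under the lip, carrying the bin level, until the lip's edge meets the ridge on the chock. Finally press down on the lip for a moment to feel that the bin no longer gives, and leave the glasses, egg cup, spoon and funnel where they are.

Things in the scene. Friction and masses are not known exactly. Their poses are not given: they have to be found in the camera images.
- chock: grey cast-iron wedge with an open hollow under its slope, 130 long, 90 wide, 65 mm high on its broad base; 0.4 to 0.85 kg. Own x: thick heel to thin toe; z: up from the base; y: across. Origin: centre of the flat base. Starts standing on its heel face (x up, origin 65 mm high), base (-z) turned roughly to the bin. On its base it slides at 2 to 10 N
- chock_top (a point): centre of the chock's flat top, where to press it: 55 mm above the base, 30 mm from the origin towards the heel. The flat runs from x = -50 to -10 mm of the chock; from there a straight slope falls to the toe
- toe (a point): upper edge of the thin toe, 12 mm above the base at x = +65 mm. A push of 1 to 3 N up here, from the slope side towards the base side, topples the standing chock once it leans about 20 degrees; it falls onto its base by itself, toe to the bin. Tipped the other way it lies crooked on ridge and slope
- ridge (a point): middle of the ridge across the heel end: x = -65 (upright heel face, the face to push on) to -50 mm, its top 65 mm above the base. The lip's edge stops against it
- stand: fixed galvanized stand of the bin. Origin on the table under the middle of the pivot pin; x points from the lip side to the back (the way the chock is pushed in), y along the pin, z up. Cheeks at y = +-142 mm, 4 mm base plate from x = -20 to 120 mm. When home, the chock's origin is at x = -125 mm
- pin (a point): middle of the pivot pin, 85 mm above the table. The bin on it is an open sheet box, x = -120 to 90, y = -120 to 120 mm of the stand; level, side and back walls reach 144 mm above the table, the low front wall (at x = -118) 94 mm
- bin (a joint): tilt of the bin, rad: 0 level, positive lip down, stops at -0.15 and 0.20. Overbalanced, it lies at 0.20 by itself with the lip's edge 21 mm above the table; 1 to 3 N at the lip lifts it. The toe goes under and the slope raises the lip; level, its underside is 55 mm up and rests on the chock's flat top
- lip (a point): middle of the pouring lip's edge, upper face. The lip is the floor sheet, 4 mm thick, 240 mm wide, jutting 55 mm beyond the low front wall towards the chock. Level, its edge is at x = -175 mm of the stand, its upper face 59 mm above the table. Press it 10 to 25 mm in from the edge
- egg_cup: bystander: chipped white ceramic egg cup, 48 mm across, 60 mm high, origin under its centre
- funnel: bystander: tin funnel standing on its mouth, 92 mm across, 85 mm high, origin under its centre
- spoon: bystander: horn spoon, 170 mm long, lying flat, along its own x
- glasses: bystander: amber safety glasses standing open on the table, 140 mm wide along y, 105 mm deep along x, 44 mm high; origin under the lenses' middle
Not all that is in view belongs to the job. Leave any green or red look-alike of the chock alone.

How it is judged:
By the outcome, as a careful person would: the job done as asked, in the order asked, and still so for the second after the job is handed in, with the robot touching nothing.
It also fails if it takes over 72 s, if anything falls off the work surface, if the arm or the gripper's body presses on something with over 40 N, if the wrist force passes 120 N, or if a joint passes its speed limit or range.

## Working session

There is one attempt and no reset: what is moved stays moved. The work goes in short steps, Python scripts to look and compute and a tool call to move; the robot and the scene stay as the last step left them, time stands still between calls to the robot, and variables do not carry over. Pictures are saved under pics/ and viewed, at most 12 in all, crops included, and the job is handed in when it is done.

Besides the shell and the picture viewer there is one more tool, called by a JSON object that holds its "method" and its "body". jog_arm: Moves the arm, as the interface text tells. Its arguments: {"type":"object","properties":{"plan":{"type":"array"}},"required":["plan"]}

```bash
mkdir -p pics; ls; python3 - <<'E'
from bench import *
import cv2,numpy as np
s=read_state();print(s['clock'],s['position'],s['ee_rot'],s['joints'],s['gripper_width'])
a=[]
for n in ("scene","top"):
    d=get_image(n);np.savez(f'{n}.npz',**d);cv2.imwrite(f'pics/{n}0.png',d['img'][:,:,::-1]);print(n,d['intrinsics'],d['extrinsics'].round(3))
E
```

```text
pics
0.0 [ 162.22263272 -602.97185563  230.21083921] [-1.30888567e-01  9.91396469e-01  1.09036194e-03 -1.88573657e-04] [-1.04941813e+00  3.85574103e-01  6.63214141e-03 -5.16750855e-04
 -1.19401472e+00 -2.58656976e-01] 85.47687140448504
scene [[425.88132735   0.         317.93425786]
 [  0.         425.88132735 197.12808075]
 [  0.           0.           1.        ]] [[-8.390000e-01  2.940000e-01 -4.570000e-01  1.060934e+03]
 [ 5.440000e-01  4.820000e-01 -6.870000e-01  8.139890e+02]
 [ 1.800000e-02 -8.250000e-01 -5.640000e-01  7.925670e+02]
 [ 0.000000e+00  0.000000e+00  0.000000e+00  1.000000e+00]]
top [[512.0948608    0.         321.99409692]
 [  0.         512.0948608  200.95327427]
 [  0.           0.           1.        ]] [[-1.700000e-02 -9.960000e-01  9.300000e-02  3.940880e+02]
 [-1.000000e+00  1.800000e-02  1.100000e-02 -2.349500e+01]
 [-1.200000e-02 -9.300000e-02 -9.960000e-01  1.383821e+03]
 [ 0.000000e+00  0.000000e+00  0.000000e+00  1.000000e+00]]
```

View pics/scene0.png

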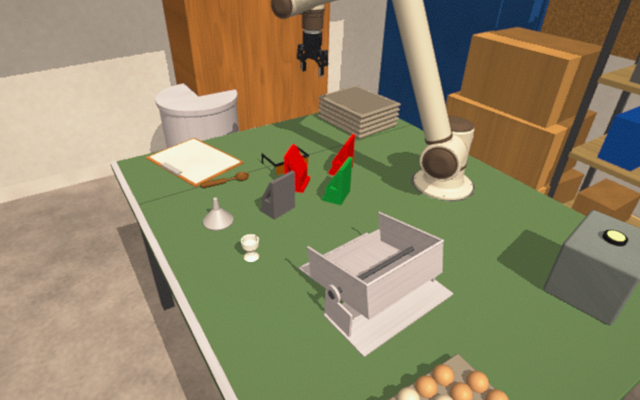

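View pics/top0.png

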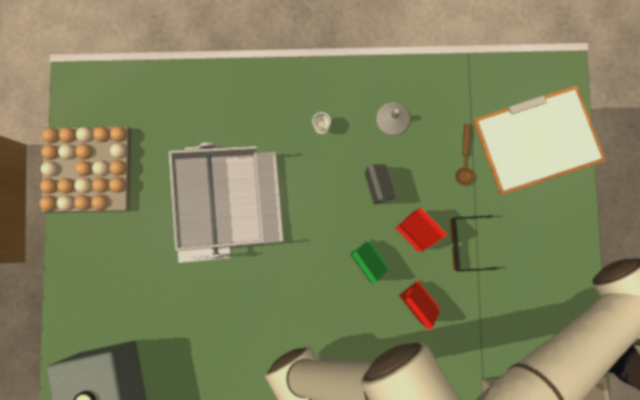

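The scene shows the grey chock standing at about scene (279,195) / top (380,183), with the toe up and the base facing left towards the bin. The bin is at top (225,200), with its lip edge at column ~281. Red and green decoys are at top (370,262), (421,230) and (420,305), with the egg cup, funnel, spoon and glasses around them.

```bash
cat > h.py <<'E'
import numpy as np,cv2
def cloud(d,T=None):
    K=d['intrinsics'];T=d['extrinsics'] if T is None else T
    z=d['range_z'];v,u=np.mgrid[:z.shape[0],:z.shape[1]]
    P=np.stack([(u-K[0,2])/K[0,0]*z,(v-K[1,2])/K[1,1]*z,z],-1)@T[:3,:3].T+T[:3,3]
    P[z==0]=np.nan
    return P
def rect(p):
    return cv2.minAreaRect(p[:,:2].astype(np.float32))
E
python3 - <<'E'
from h import *
np.set_printoptions(precision=1,suppress=True)
for n in('top','scene'):
    d=np.load(n+'.npz');P=cloud(d).reshape(-1,3);rgb=d['img'].reshape(-1,3).astype(int)
    P0=P
    grey=(rgb.max(1)-rgb.min(1)<30)
    tc=P[np.abs(P[:,2])<6];print(n,'table z',np.nanmedian(tc[:,2]))
    # chock
    m=grey&(P[:,0]>330)&(P[:,0]<520)&(P[:,1]>-260)&(P[:,1]<-90)&(P[:,2]>10)
    c=P[m];print('chock',m.sum(),c.min(0),c.max(0))
    for lo,hi in((10,40),(40,70),(70,100),(100,120),(122,140)):
        q=c[(c[:,2]>lo)&(c[:,2]<hi)]
        if len(q)>8:print(lo,hi,len(q),q.mean(0),rect(q))
    m=(P[:,0]>230)&(P[:,0]<570)&(P[:,1]>40)&(P[:,1]<420)&(P[:,2]>12)&grey
    b=P[m];print('bin',m.sum(),b.min(0),b.max(0),rect(b))
    for lo,hi in((110,125),(125,140),(140,155),(155,175)):
        q=b[(b[:,2]>lo)&(b[:,2]<hi)]
        if len(q)>8:print(lo,hi,len(q),q.mean(0),rect(q))
d=np.load('top.npz')
i=d['img'][90:330,140:540][:,:,::-1];cv2.imwrite('pics/crop.png',cv2.resize(i,(800,480),interpolation=cv2.INTER_CUBIC))
P=cloud(d)
for v in(165,185,200,225,240):print(v,[tuple(P[v,u].round()) for u in range(160,300,6)])
E
```

```text
top table z 0.6383803474554952
chock 56 [ 512.8 -171.5   14.5] [ 519.9 -144.   138.3]
10 40 9 [ 516.3 -155.4   24.5] ((516.0789184570312, -157.321533203125), (5.619898319244385, 24.702131271362305), 1.0574392080307007)
40 70 12 [ 515.7 -152.6   53.9] ((515.4813232421875, -154.9307403564453), (20.585542678833008, 5.001039028167725), 88.34718322753906)
70 100 9 [ 516.6 -153.8   89.9] ((515.9881591796875, -157.65469360351562), (27.549388885498047, 6.9476470947265625), 88.42183685302734)
100 120 10 [ 517.1 -153.7  110.9] ((516.3176879882812, -155.37132263183594), (22.365610122680664, 6.79554557800293), 88.9859619140625)
122 140 15 [ 516.3 -150.6  129.7] ((515.767822265625, -151.54266357421875), (12.376625061035156, 5.3261213302612305), 89.52354431152344)
bin 4549 [377.7  99.1  17.5] [570.  367.9 169.6] ((479.09075927734375, 232.44790649414062), (199.49771118164062, 258.0012512207031), 3.852505922317505)
110 125 31 [483.6 351.9 116.8] ((477.58099365234375, 351.7221984863281), (158.97373962402344, 9.00564193725586), 7.239232063293457)
125 140 52 [468.3 316.4 132.7] ((441.0472106933594, 285
[... 7904 characters left out ...]
57.0)), (np.float64(421.0), np.float64(227.0), np.float64(50.0)), (np.float64(420.0), np.float64(211.0), np.float64(49.0)), (np.float64(420.0), np.float64(197.0), np.float64(42.0)), (np.float64(420.0), np.float64(182.0), np.float64(40.0)), (np.float64(418.0), np.float64(154.0), np.float64(127.0)), (np.float64(418.0), np.float64(140.0), np.float64(120.0)), (np.float64(419.0), np.float64(135.0), np.float64(31.0)), (np.float64(419.0), np.float64(120.0), np.float64(28.0)), (np.float64(419.0), np.float64(104.0), np.float64(29.0)), (np.float64(419.0), np.float64(90.0), np.float64(1.0)), (np.float64(419.0), np.float64(74.0), np.float64(1.0)), (np.float64(419.0), np.float64(58.0), np.float64(-0.0))]
```

View pics/crop.png

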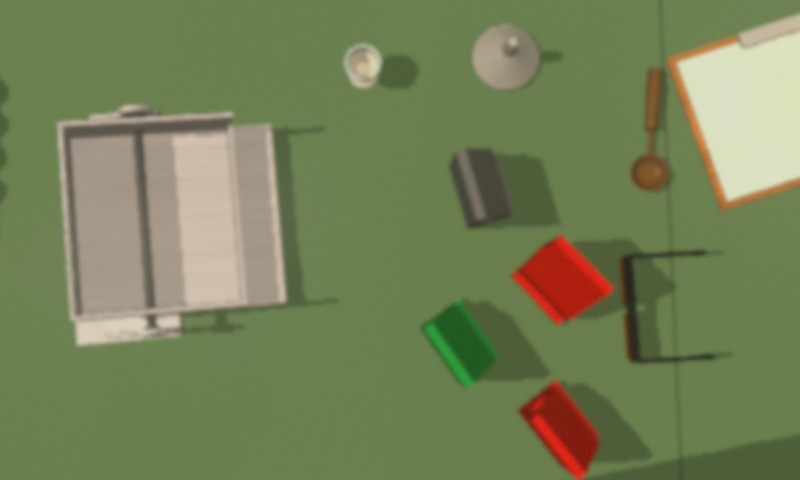

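The crop shows the chock's toe face as the light stripe at about (470,185), with the dark base strip on its left facing the bin. The chock's yaw differs from the bin's by roughly 10°. The lip edge runs from crop (270,125) to (286,302).

```bash
cat >> h.py <<'E'
def ray(d,uv,z):
    uv=np.atleast_2d(uv).astype(float);K=d['intrinsics'];T=d['extrinsics']
    r=np.c_[(uv[:,0]-K[0,2])/K[0,0],(uv[:,1]-K[1,2])/K[1,1],np.ones(len(uv))]@T[:3,:3].T
    return T[:3,3]+r*((z-T[2,3])/r[:,2])[:,None]
def notgreen(d):
    a=d['img'].astype(int);return ~((a[...,1]>a[...,0]+12)&(a[...,1]>a[...,2]+12))
E
python3 - <<'E'
from h import *
np.set_printoptions(precision=1,suppress=True)
d=np.load('top.npz');P=cloud(d);img=d['img'].astype(int);m=notgreen(d)
def fit(p):
    vx,vy,x,y=cv2.fitLine(p[:,:2].astype(np.float32),cv2.DIST_HUBER,0,.01,.01).ravel();
    return np.degrees(np.arctan2(vy*np.sign(vx),vx*np.sign(vx))),np.array([x,y])
E=[];B=[]
for v in range(160,236,3):
    row=m[v];u=240
    while row[u]:u+=1
    E.append((u-.5,v))
    u=200
    while row[u]:u-=1
    B.append((u+.5,v))
print('lip',fit(ray(d,E,25)));print('back',fit(ray(d,B,160.7)))
# lip lateral ends
t=[];b=[]
for u in range(262,274,2):
    v=200
    while m[v,u]:v-=1
    t.append((u,v+.5));v=200
    while m[v,u]:v+=1
    b.append((u,v-.5))
print(ray(d,t,28).mean(0),ray(d,b,28).mean(0))
c=P[155:212,358:402];g=m[155:212,358:402]
q=c[g&(c[...,2]>10)]
print(len(q),q.min(0),q.max(0))
for lo,hi in((15,40),(40,70),(70,100),(100,120),(120,140)):
    w=q[(q[:,2]>lo)&(q[:,2]<hi)];print(lo,len(w),w.mean(0),rect(w))
s=np.load('scene.npz');S=cloud(s);c=S[165:225,255:300];q=c[notgreen(s)[165:225,255:300]&(c[...,2]>8)]
print('scene',len(q),q.min(0),q.max(0))
for lo,hi in((10,40),(40,70),(70,100),(100,118),(118,140)):
    w=q[(q[:,2]>lo)&(q[:,2]<hi)];print(lo,len(w),w.mean(0),rect(w),fit(w))
for n,(v0,v1,u0,u1) in dict(egg=(105,140,308,335),fun=(98,140,372,415),green=(235,288,345,392),red=(205,255,392,450)).items():
    q=P[v0:v1,u0:u1];q=q[m[v0:v1,u0:u1]&(q[...,2]>12)];print(n,q.min(0),q.max(0))
E
```

```text
lip (np.float32(6.172059), array([554. , 100.2], dtype=float32))
back (np.float32(4.0326433), array([524.2, 355.3], dtype=float32))
[657.2 136.7  28. ] [409.5 138.4  28. ]
895 [ 512.8 -207.5   10.1] [ 613.7 -123.   138.3]
15 69 [ 553.8 -162.6   23.8] ((562.7650756835938, -165.65457153320312), (86.68103790283203, 65.97349548339844), 15.887537002563477)
40 137 [ 558.6 -166.2   59.2] ((562.47265625, -161.4180450439453), (88.6287841796875, 56.4281005859375), 15.014908790588379)
70 232 [ 561.  -164.4   84.7] ((561.3759155273438, -157.71865844726562), (88.9145278930664, 50.0889892578125), 15.892447471618652)
100 164 [ 560.9 -152.7  110. ] ((559.21826171875, -149.45608520507812), (88.1275634765625, 31.716842651367188), 15.19253158569336)
120 262 [ 557.  -142.5  129.2] ((558.4891357421875, -143.35885620117188), (90.17906188964844, 19.579265594482422), 15.185831069946289)
scene 1366 [ 432.1 -353.9    8. ] [ 616.5 -118.6  132.5]
10 365 [ 543.3 -179.2   24.8] ((509.9817199707031, -226.60350036621094), (283.4848937988281, 105.66607666015625), 50.069801330566406) (np.float32(58.49758), array([ 53
[... 428 characters left out ...]
 566.1 -133.8  108.9] ((532.6052856445312, -165.57603454589844), (160.6726531982422, 55.5202751159668), 34.694889068603516) (np.float32(13.499446), array([ 560.4, -133. ], dtype=float32))
118 137 [ 559.8 -135.9  125.6] ((557.8486328125, -138.32452392578125), (94.59932708740234, 16.316925048828125), 14.624775886535645) (np.float32(14.375789), array([ 557.9, -135. ], dtype=float32))
egg [707.  -31.4  21.9] [754.1  13.6  66. ]
fun [ 703.6 -246.6   12.1] [ 787.8 -162.3   93.1]Traceback (most recent call last):
  File "<stdin>", line 35, in <module>
    return umr_minimum(a, axis, None, out, keepdims, initial, where)
ValueError: zero-size array to reduction operation minimum which has no identity
```

```bash
cat >> h.py <<'E'
def notgreen(d):
    a=d['img'].astype(float)+1;return a[...,1]/np.maximum(a[...,0],a[...,2])<1.07
def fit(p):
    vx,vy,x,y=cv2.fitLine(p[:,:2].astype(np.float32),cv2.DIST_HUBER,0,.01,.01).ravel()
    return np.degrees(np.arctan(vy/vx)),np.array([x,y])
E
python3 - <<'E'
from h import *
np.set_printoptions(precision=1,suppress=True)
d=np.load('top.npz');P=cloud(d);m=notgreen(d)
E=[];B=[];t=[];b=[]
def walk(v,u,dv,du):
    while m[v,u]:v+=dv;u+=du
    return (u-du*.5,v-dv*.5)
for v in range(162,236,3):E.append(walk(v,265,0,1));B.append(walk(v,200,0,-1))
for u in range(262,274,2):t.append(walk(200,u,-1,0));b.append(walk(200,u,1,0))
print('lip',fit(ray(d,E,25)),E[::5]);print('back',fit(ray(d,B,161)),B[::5])
print(ray(d,t,28).mean(0),ray(d,b,28).mean(0),t,b)
w=P[145:255,165:182].reshape(-1,3);w=w[(w[:,2]>152)];print(len(w),fit(w))
# side walls: near top edges of sidewalls
for n in('egg','fun'):pass
E
```

```text
lip (np.float32(4.5338407), array([545.5, 103.3], dtype=float32)) [(277.5, 162.0), (278.5, 177.0), (279.5, 192.0), (281.5, 207.0), (282.5, 222.0)]
back (np.float32(4.1648884), array([522.2, 354. ], dtype=float32)) [(168.5, 162.0), (169.5, 177.0), (170.5, 192.0), (171.5, 207.0), (172.5, 222.0)]
[656.3 136.7  28. ] [410.3 138.4  28. ] [(262.0, 152.5), (264.0, 151.5), (266.0, 151.5), (268.0, 151.5), (270.0, 151.5), (272.0, 151.5)] [(262.0, 243.5), (264.0, 243.5), (266.0, 243.5), (268.0, 243.5), (270.0, 243.5), (272.0, 243.5)]
372 (np.float32(4.2518935), array([519. , 348.1], dtype=float32))
```

{"method": "jog_arm", "body": {"plan": [[0,[-0.5,0.27,0],[0,0,0]],[0,[-1,0.54,0],[0,0,0]],[0,[-1,0.54,0],[0,0,0]]]}}

```text
clock: 0.48
position: [247.0, -523.1, 231.2]
ee_rot: [-0.133, 0.991, 0.0, 0.0]
contact_force: [0.5, -0.1, 0.4]
gripper_width: 31.7
grasp_force: 0.0
```

{"method": "jog_arm", "body": {"plan": [[0,[-0.5,0.27,0],[0,0,0]],[0,[-1,0.54,0],[0,0,0]]]}}

```text
clock: 0.72
position: [327.6, -446.9, 230.9]
ee_rot: [-0.13, 0.992, 0.0, -0.0]
contact_force: [0.0, -1.4, -0.3]
gripper_width: 0.1
grasp_force: 0.0
```

{"method": "jog_arm", "body": {"plan": [[0,[-0.5,0.27,0],[0,0,0]],[0,[-1,0.54,0],[0,0,0]]]}}

```text
clock: 0.98
position: [410.7, -368.4, 231.1]
ee_rot: [-0.131, 0.991, 0.0, -0.0]
contact_force: [0.5, -0.9, 0.1]
gripper_width: 0.0
grasp_force: 0.0
```

{"method": "jog_arm", "body": {"plan": [[0,[-0.5,0.27,0],[0,0,0]],[0,[-1,0.54,0],[0,0,0]]]}}

```text
clock: 1.23
position: [493.4, -290.3, 231.1]
ee_rot: [-0.131, 0.991, 0.0, -0.0]
contact_force: [0.4, -0.5, -0.4]
gripper_width: 0.0
grasp_force: 0.0
```

{"method": "jog_arm", "body": {"plan": [[0,[-0.5,0.27,0],[0,0,0]],[0,[-1,0.54,0],[0,0,0]],[0,[-1,0.54,0],[0,0,0]]]}}

```text
clock: 1.6
position: [577.2, -211.0, 230.0]
ee_rot: [-0.133, 0.991, 0.0, -0.001]
contact_force: [-0.8, -0.5, -0.3]
gripper_width: 0.3
grasp_force: 0.0
```

{"method": "jog_arm", "body": {"plan": [[0,[0,0,0.5],[0,0,0]],[0,[0,0,1],[0,0,0]],[0,[0,0,1],[0,0,0]]]}}

```text
clock: 1.98
position: [571.3, -213.5, 127.1]
ee_rot: [-0.13, 0.991, 0.002, -0.005]
contact_force: [-0.1, -1.6, 0.5]
gripper_width: -0.0
grasp_force: 0.0
```

{"method": "jog_arm", "body": {"plan": [[0,[0,0.1,0.13],[0,0,0]],[0,[0,0.2,0.13],[0,0,0]],[0,[0,0.3,0.13],[0,0,0]],[0,[0,0.36,0.13],[0,0,0]],[0,[0,0.42,0.13],[0,0,0]],[0,[0,0.48,0.13],[0,0,0]],[0,[0,0.54,0.13],[0,0,0]]]}}

```text
clock: 2.85
position: [561.0, -160.4, 118.3]
ee_rot: [-0.131, 0.991, -0.0, 0.0]
contact_force: [-0.4, -1.8, 0.8]
gripper_width: 0.1
grasp_force: 0.6
```

{"method": "jog_arm", "body": {"plan": [[0,[0,0.06,0],[0,0,0]],[0,[0,0.12,0],[0,0,0]],[0,[0,0.18,0],[0,0,0]],[0,[0,0.24,0],[0,0,0]]]}}

```text
clock: 3.35
position: [554.9, -137.2, 118.5]
ee_rot: [-0.131, 0.991, -0.0, 0.0]
contact_force: [-0.3, -0.7, 3.0]
gripper_width: 0.2
grasp_force: 0.8
```

{"method": "jog_arm", "body": {"plan": [[0,[0,0.06,0],[0,0,0]],[0,[0,0.12,0],[0,0,0]],[0,[0,0.18,0],[0,0,0]]]}}

```text
clock: 3.72
position: [549.7, -119.7, 117.9]
ee_rot: [-0.131, 0.991, 0.0, -0.0]
contact_force: [0.7, -0.5, 0.3]
gripper_width: -0.0
grasp_force: 0.0
```

```bash
python3 - <<'E'
from bench import *
from h import *
a=[]
d=get_image('scene');np.savez('scene1.npz',**d)
d2=get_image('top');np.savez('top1.npz',**d2)
a=cv2.resize(d['img'][120:280,200:440],(720,480));b=0
cv2.imwrite('pics/s1.png',a[:,:,::-1]);print(read_state()['clock'])
E
```

```text
3.825
```

View pics/s1.png

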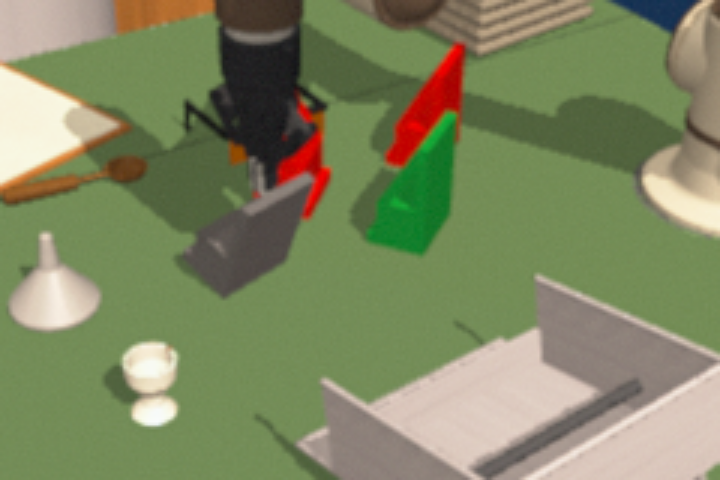

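The chock is mid-fall, leaning towards the bin ahead of the fingers (crop ~(255,235)). I'll back off and let it drop.

{"method": "jog_arm", "body": {"plan": [[0,[0,-0.1,0],[0,0,0]],[0,[0,-0.3,-0.4],[0,0,0]],[0,[0,-0.5,-0.8],[0,0,0]],[0,[0,-0.9,-1],[0,0,0]],[0,[0,-1,-1],[0,0,0]],[0,[0,-1,-1],[0,0,0]]]}}

```text
clock: 4.58
position: [575.4, -217.5, 217.0]
ee_rot: [-0.13, 0.992, 0.001, -0.001]
contact_force: [-0.4, 0.1, -0.5]
gripper_width: 0.2
grasp_force: 0.0
```

```bash
cat > look.py <<'E'
from bench import *
from h import *
import sys
np.set_printoptions(precision=1,suppress=True)
n=sys.argv[1]
s=read_state();d=get_image('top');np.savez('top%s.npz'%n,**d);e=get_image('scene');np.savez('scene%s.npz'%n,**e)
print(s['clock'],s['position'],s['ee_rot'],s['contact_force'])
for nm,f in(('top',d),('scene',e)):
    P=cloud(f);q=P[notgreen(f)];q=q[(q[:,0]>450)&(q[:,0]<640)&(q[:,1]>-175)&(q[:,1]<95)&(q[:,2]>8)&(q[:,2]<80)]
    if nm=='scene':
        q=q
    print(nm,len(q),q.min(0),q.max(0),rect(q))
    for lo,hi in((8,25),(25,48),(48,60),(61,80)):
        w=q[(q[:,2]>lo)&(q[:,2]<hi)]
        if len(w)>10:print(lo,len(w),w.mean(0),rect(w))
a=cv2.resize(d['img'][120:280,240:480],(720,480));b=cv2.resize(e['img'][120:280,200:440],(720,480))
cv2.imwrite('pics/k%s.png'%n,cv2.resize(np.vstack([a,b]),(450,600))[:,:,::-1])
E
python3 look.py 2
```

```text
4.575 [ 575.4 -217.5  217. ] [-0.1  1.   0.  -0. ] [-0.4  0.1 -0.5]
top 94 [ 466.1 -139.8    8.3] [607.1   6.8  71.4] ((521.16748046875, -82.708740234375), (133.70941162109375, 149.9962158203125), 17.07866668701172)
8 17 [547.4 -36.5  14.2] ((521.16748046875, -82.708740234375), (133.70941162109375, 149.9962158203125), 17.07866668701172)
61 69 [ 527.8 -129.9   66. ] ((533.1675415039062, -132.03611755371094), (13.146794319152832, 51.70212173461914), 89.2679443359375)
scene 1361 [ 479.3 -137.4    8.1] [598.    8.8  66.9] ((537.6818237304688, -63.13481140136719), (94.87228393554688, 133.6658477783203), 14.781896591186523)
8 391 [543.5 -28.7  16.4] ((537.1535034179688, -61.13275909423828), (94.87228393554688, 129.52467346191406), 14.781896591186523)
25 491 [546.2 -52.8  36.5] ((540.189697265625, -72.88188171386719), (94.68680572509766, 109.15481567382812), 13.37792682647705)
48 375 [547.8 -90.1  53. ] ((545.3997192382812, -89.86940002441406), (94.31427001953125, 62.596187591552734), 11.907485961914062)
61 94 [ 554.6 -118.6   63.2] ((554.0921630859375, -119.49974060058594), (91.857666015625, 17.3173770904541), 15.875263214111328)
```

View pics/k2.png

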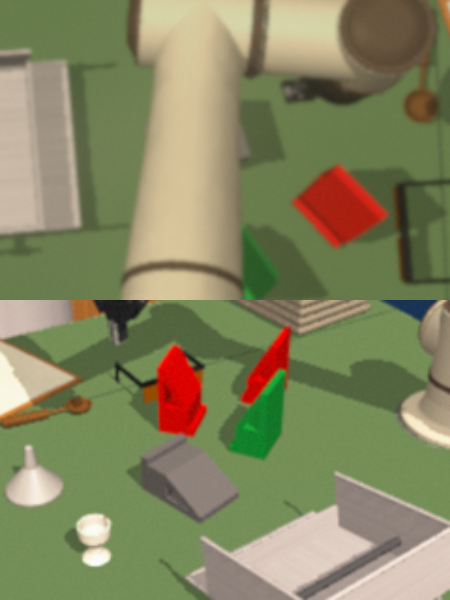

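The chock now lies on its base with the toe towards the bin (lower picture, ~(190,480)). Next I press its top.

{"method": "jog_arm", "body": {"plan": [[0,[-0.02,0.5,0.4],[0,0,0]],[0,[-0.04,1,0.8],[0,0,0]],[0,[-0.04,1,0.9],[0,0,0]],[0,[-0.04,1,0.9],[0,0,0]]]}}

```text
clock: 5.18
position: [553.5, -118.4, 127.5]
ee_rot: [-0.132, 0.991, -0.0, -0.001]
contact_force: [0.6, -0.5, 0.1]
gripper_width: -0.3
grasp_force: 0.0
```

{"method": "jog_arm", "body": {"plan": [[0,[0,0.3,0.2],[0,0,0]],[0,[0,0.3,0.5],[0,0,0]],[0,[0,0.3,0.6],[0,0,0]],[0,[0,0.3,0.6],[0,0,0]]]}}

```text
clock: 5.68
position: [546.8, -90.8, 68.6]
ee_rot: [-0.131, 0.991, -0.0, 0.0]
contact_force: [0.4, -0.2, 0.4]
gripper_width: -0.1
grasp_force: 0.0
```

{"method": "jog_arm", "body": {"plan": [[0,[0,0,0.06],[0,0,0]],[0,[0,0,0.1],[0,0,0]],[0,[0,0,0.13],[0,0,0]],[0,[0,0,0.15],[0,0,0]],[0,[0,0,0.15],[0,0,0]]]}}

```text
clock: 6.3
position: [546.3, -90.3, 55.1]
ee_rot: [-0.131, 0.991, -0.0, 0.0]
contact_force: [-2.9, 1.1, 9.8]
gripper_width: -0.3
grasp_force: 5.0
```

{"method": "jog_arm", "body": {"plan": [[0,[0,0,0.01],[0,0,0]],[0,[0,0,0.01],[0,0,0]],[0,[0,0,0.01],[0,0,0]],[0,[0,0,0.01],[0,0,0]],[0,[0,0,0.01],[0,0,0]],[0,[0,0,0.01],[0,0,0]]]}}

```text
clock: 7.05
position: [546.4, -90.3, 55.0]
ee_rot: [-0.132, 0.991, -0.0, 0.0]
contact_force: [-5.7, 1.5, 15.6]
gripper_width: 0.2
grasp_force: 7.7
```

{"method": "jog_arm", "body": {"plan": [[0,[0,0,-0.2],[0,0,0]],[55,[0,-0.27,-0.4],[0,0,0]],[55,[0,-0.27,-0.4],[0,0,0]],[55,[0,-0.27,-0.4],[0,0,0]]]}}

```text
clock: 7.55
position: [552.4, -116.0, 91.7]
ee_rot: [-0.131, 0.991, 0.0, -0.001]
contact_force: [-1.1, -0.0, 0.1]
gripper_width: 53.5
grasp_force: 0.0
```

{"method": "jog_arm", "body": {"plan": [[55,[0,-0.03,0.2],[0,0,0]],[55,[0,-0.03,0.33],[0,0,0]],[55,[0,-0.03,0.34],[0,0,0]],[30,[0,-0.03,0.34],[0,0,0]],[0,[0,-0.03,0.34],[0,0,0]],[0,[0,-0.03,0.34],[0,0,0]],[0,[0,-0.03,0.34],[0,0,0]],[0,[0,-0.03,0.34],[0,0,0]]]}}

```text
clock: 8.55
position: [554.6, -119.2, 59.2]
ee_rot: [-0.131, 0.991, -0.0, 0.001]
contact_force: [-1.5, 0.1, 5.9]
gripper_width: 12.6
grasp_force: 59.5
```

{"method": "jog_arm", "body": {"plan": [[0,[0,0,0],[0,0,0.03]],[0,[0,0,0],[0,0,0.06]],[0,[0.01,0,0],[0,0,0.09]],[0,[0.02,0,0],[0,0,0.12]],[0,[0.02,0,0],[0,0,0.15]],[0,[0.02,0,0],[0,0,0.178]],[0,[0.02,0,0],[0,0,0.178]]]}}

```text
clock: 9.43
position: [551.8, -119.8, 59.2]
ee_rot: [-0.039, 0.999, -0.0, -0.0]
contact_force: [-2.8, -0.1, 7.6]
gripper_width: 12.4
grasp_force: 59.8
```

{"method": "jog_arm", "body": {"plan": [[0,[0,0.08,0],[0,0,0]],[0,[0,0.16,0],[0,0,0]],[0,[0,0.24,0],[0,0,0]],[0,[0,0.32,0],[0,0,0]],[0,[0,0.4,0],[0,0,0]],[0,[0,0.48,0],[0,0,0]],[0,[0,0.56,0],[0,0,0]],[0,[0,0.6,0],[0,0,0]],[0,[0,0.6,0],[0,0,0]]]}}

```text
clock: 10.55
position: [548.2, -60.0, 59.2]
ee_rot: [-0.039, 0.999, -0.0, 0.001]
contact_force: [-0.2, -2.7, 5.4]
gripper_width: 12.6
grasp_force: 59.6
```

```bash
python3 look.py 3; python3 - <<'E'
from bench import *
from h import *
d=get_image('wrist');np.savez('w3.npz',**d);cv2.imwrite('pics/w3.png',d['img'][:,:,::-1]);print(d['tool_from_camera'].round(3),d['intrinsics'])
E
```

```text
10.55 [548.2 -60.   59.2] [-0.  1. -0.  0.] [-0.2 -2.7  5.4]
top 624 [492.4 -73.2   8.1] [533.5  58.8  72.6] ((513.9071655273438, -6.49981689453125), (35.71910095214844, 133.3112030029297), 4.527004241943359)
8 112 [504.9  33.6  18.5] ((505.0124206542969, -6.834510803222656), (131.60159301757812, 29.929594039916992), 87.26851654052734)
25 197 [509.3  12.7  37.2] ((512.3081665039062, -7.946399688720703), (32.2676887512207, 105.00613403320312), 4.617227077484131)
48 242 [514.5 -27.6  54.5] ((516.0697021484375, -31.30152130126953), (35.27598190307617, 72.8037338256836), 3.9563968181610107)
61 62 [513.7 -57.   65.5] ((511.56964111328125, -42.814788818359375), (51.8528938293457, 26.004209518432617), 89.0316390991211)
scene 1486 [491.6 -70.2   8.1] [591.6  67.4  79.9] ((542.1939086914062, -2.9713287353515625), (93.80992889404297, 136.7574462890625), 4.437663555145264)
8 400 [550.7  36.2  16.5] ((542.00830078125, 0.08099365234375), (93.32564544677734, 130.250244140625), 4.915245532989502)
25 532 [548.9  11.6  36.1] ((542.8670043945312, -8.675151824951172), (93.96527099609375, 105.28524017333984), 3.2007853984832764)
48 419 [546.2 -26.8  52.9] ((544.7635498046875, -34.176513671875), (94.89947509765625, 75.46211242675781), 7.890996932983398)
61 128 [551.8 -54.3  67. ] ((544.9835815429688, -53.25495147705078), (32.466678619384766, 89.72991943359375), 89.58445739746094)
[[-1.00000e-03 -9.63000e-01 -2.71000e-01  6.96370e+01]
 [ 1.00000e+00 -1.00000e-03  1.00000e-03  2.23000e-01]
 [-1.00000e-03 -2.71000e-01  9.63000e-01 -1.42323e+02]
 [ 0.00000e+00  0.00000e+00  0.00000e+00  1.00000e+00]] [[277.16806228   0.         315.9481324 ]
 [  0.         277.16806228 198.60073264]
 [  0.           0.           1.        ]]
```

View pics/k3.png

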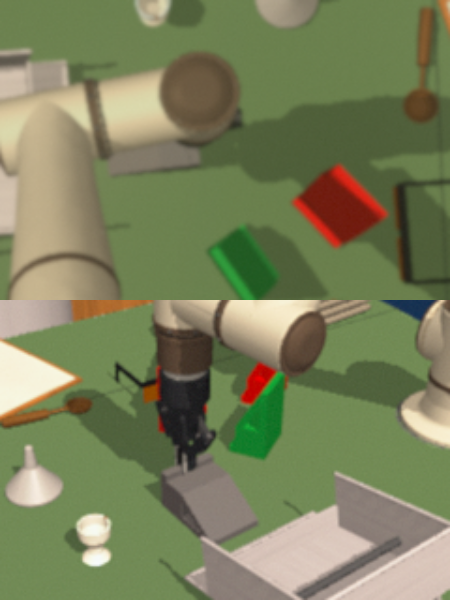

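View pics/w3.png

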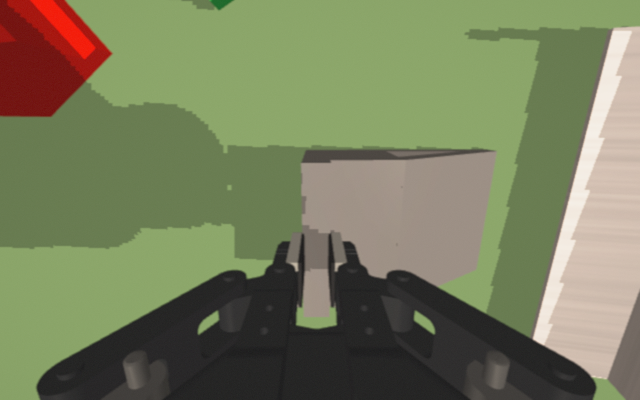

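The views show the chock on its base, gripped by the ridge and parallel to the bin axis. In the wrist view the lip's near corner is at about (612,30), its edge runs to (535,350), and the chock's near side is at v≈155. I'll compare these within the wrist camera.

```bash
python3 - <<'E'
from h import *
from scipy.spatial.transform import Rotation as R
np.set_printoptions(precision=1,suppress=True)
d=dict(np.load('w3.npz'));T=np.eye(4);T[:3,:3]=R.from_quat([-.039,.999,0,0]).as_matrix();T[:3,3]=[548.2,-60,59.2]
d['extrinsics']=T@d['tool_from_camera'];P=cloud(d);m=notgreen(d)
E=[];
for v in range(60,340,10):
    u=630 if m[v,630] else 620
    while m[v,u]:u-=1
    E.append((u+.5,v))
p=ray(d,E,25);print('lip yaw',fit(p),E[::9],p[::9])
print('corner',ray(d,[(612,30)],25))
for u,v in((480,155),(420,160),(330,165),(340,225),(560,300),(585,200)):print(u,v,P[v,u])
# chock near edge: top of mask at columns
q=P[140:230,300:500];g=(q[...,2]>48)&(q[...,2]<58);w=q[g]
for y0 in(-45,-35,-25,-15):
    s=w[abs(w[:,1]-y0)<4];print(y0,len(s),s[:,0].min() if len(s) else 0)
q=P[140:180,400:500];w=q[(q[...,2]>12)]
for y0 in(0,15,30,45):
    s=w[abs(w[:,1]-y0)<4];print(y0,len(s),s[:,0].min() if len(s) else 0)
E
```

```text
lip yaw (np.float32(4.2817116), array([544.5, 105. ], dtype=float32)) [(599.5, 60), (576.5, 150), (553.5, 240), (530.5, 330)] [[432.2  96.4  25. ]
 [483.8 100.3  25. ]
 [545.2 104.8  25. ]
 [619.6 110.3  25. ]]
corner [[416.6  98.   25. ]]
480 155 [491.9  42.7  20.9]
420 160 [495.   -6.7  49.9]
330 165 [499.2 -56.5  65.3]
340 225 [534.6 -47.   54.1]
560 300 [590.9 122.8  26.5]
585 200 [515.3 116.1  25.7]
-45 1048 496.74379952929036
-35 1045 495.94541414999287
-25 1044 495.1324537384654
-15 940 494.53241718988255
0 306 493.1628490249755
15 291 491.9046091156386
30 260 490.73805582347705
45 239 489.4641267053998
```

{"method": "jog_arm", "body": {"plan": [[0,[-0.01,0.07,0],[0,0,0]],[0,[-0.02,0.14,0],[0,0,0]],[0,[-0.03,0.2,0],[0,0,0]],[0,[-0.04,0.25,0],[0,0,0]],[0,[-0.04,0.3,0],[0,0,0]],[0,[-0.04,0.35,0],[0,0,0]],[0,[-0.04,0.4,0],[0,0,0]],[0,[-0.04,0.45,0],[0,0,0]],[0,[-0.04,0.5,0],[0,0,0]]]}}

```text
clock: 11.82
position: [548.2, -10.5, 59.2]
ee_rot: [-0.038, 0.999, -0.001, 0.001]
contact_force: [1.1, -5.9, 5.5]
gripper_width: 12.5
grasp_force: 59.6
```

{"method": "jog_arm", "body": {"plan": [[0,[0,0.05,0],[0,0,0]],[0,[0,0.1,0],[0,0,0]],[0,[0,0.15,0],[0,0,0]],[0,[0,0.2,0],[0,0,0]],[0,[0,0.25,0],[0,0,0]],[0,[0,0.3,0],[0,0,0]],[0,[0,0.35,0],[0,0,0]],[0,[0,0.4,0],[0,0,0]],[0,[0,0.45,0],[0,0,0]],[0,[0,0.45,0],[0,0,0]]]}}

```text
clock: 13.08
position: [544.3, 33.7, 59.2]
ee_rot: [-0.038, 0.999, -0.001, -0.0]
contact_force: [-0.5, -6.6, 7.0]
gripper_width: 12.9
grasp_force: 59.8
```

```bash
python3 look.py 4; python3 - <<'E'
from bench import *
from h import *
d=get_image('wrist');np.savez('w4.npz',**d);a=cv2.resize(d['img'],(480,300));b=cv2.resize(np.load('scene4.npz')['img'][120:280,200:440],(450,300))
cv2.imwrite('pics/w4.png',np.vstack([a[:,:450],b])[:,:,::-1])
E
```

```text
13.075 [544.3  33.7  59.2] [-0.  1. -0. -0.] [-0.5 -6.6  7. ]
top 336 [491.9  23.1   8.5] [527.2  94.   70.4] ((510.50177001953125, 59.22182846069336), (33.81901168823242, 71.19747924804688), 2.8966445922851562)
8 18 [496.5  57.6  15.4] ((496.4781188964844, 54.55986022949219), (13.852571487426758, 67.34574890136719), 15.28997802734375)
25 35 [502.   68.5  41.2] ((508.543701171875, 59.38904571533203), (28.423274993896484, 71.32459259033203), 4.200835227966309)
48 224 [508.8  65.1  54.8] ((510.0044250488281, 59.0067138671875), (68.48841857910156, 34.173828125), 89.17843627929688)
61 55 [508.5  31.4  65.4] ((508.6338195800781, 33.621009826660156), (18.278282165527344, 24.076717376708984), 89.9212417602539)
scene 732 [490.9  22.3   8.4] [588.2  95.   79.9] ((539.5576782226562, 58.64851379394531), (72.6639633178711, 97.35857391357422), 89.99175262451172)
8 17 [586.5  42.8  16.1] ((586.718017578125, 42.88064956665039), (2.8344593048095703, 17.57229232788086), 1.5059598684310913)
25 110 [561.2  73.   41.9] ((550.4191284179688, 83.11052703857422), (50.68183135986328, 110.773681640625), 58.98172378540039)
48 463 [542.   66.6  52.9] ((540.1744384765625, 64.33352661132812), (95.67649841308594, 60.16055679321289), 0.43081098794937134)
61 131 [548.9  39.9  66.9] ((541.896728515625, 39.957481384277344), (33.2043342590332, 90.60967254638672), 85.83778381347656)
```

View pics/w4.png

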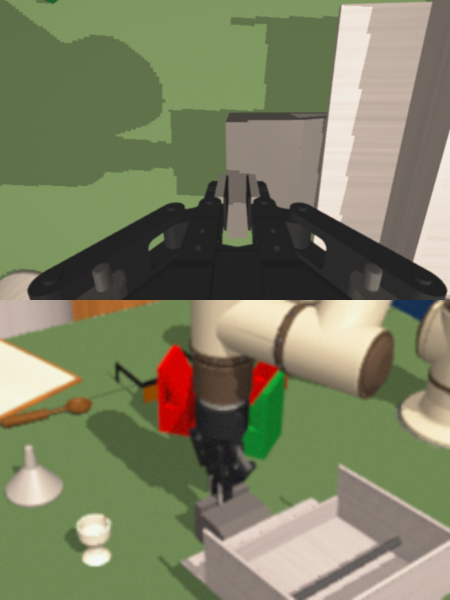

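The toe is under the lip and the bin is rising (wrist view: lip edge at about column 325, chock near side at v≈115 of the half-size image). I'll check how square it is.

```bash
python3 - <<'E'
from h import *
from scipy.spatial.transform import Rotation as R
np.set_printoptions(precision=1,suppress=True)
d=dict(np.load('w4.npz'));T=np.eye(4);T[:3,:3]=R.from_quat([-.038,.999,0,0]).as_matrix();T[:3,3]=[544.3,33.7,59.2]
d['extrinsics']=T@d['tool_from_camera'];P=cloud(d)
q=P[100:240,300:500].reshape(-1,3);w=q[(q[:,2]>46)&(q[:,2]<58)]
for y0 in(48,55,62,69,76,83):
    s=w[abs(w[:,1]-y0)<3];print(y0,len(s),np.sort(s[:,0])[:2],s[:,2].mean())
L=P[:300,420:600].reshape(-1,3);L=L[(L[:,2]>38)&(L[:,2]<75)]
for y0 in(100,105,110,115,120):
    s=L[abs(L[:,1]-y0)<2.5];print('lip',y0,s[:,0].min(),s[:,2].mean())
for v in(40,100,200,300,380):
    r=P[v,430:560];print(v,[tuple(x.round(1)) for x in r[::6]][2:14:1])
E
```

```text
48 858 [493.1 493.1] 54.59857065647685
55 889 [492.6 492.6] 54.66741668101152
62 897 [492.  492.1] 54.654070346104824
69 889 [491.4 491.4] 54.64270515929099
76 884 [490.9 490.9] 54.65623017408219
83 700 [490.4 490.4] 52.451384996592815
lip 100 415.25412099850945 46.74585221134803
lip 105 414.85018564288845 47.61359507461637
lip 110 414.43768612935867 48.00724882890305
lip 115 414.09639906038296 48.330141769405486
lip 120 413.7061003734061 48.67851222012733
40 [(np.float64(418.5), np.float64(106.5), np.float64(0.7)), (np.float64(418.1), np.float64(110.5), np.float64(0.5)), (np.float64(431.3), np.float64(94.2), np.float64(47.9)), (np.float64(430.6), np.float64(97.8), np.float64(46.4)), (np.float64(431.1), np.float64(99.7), np.float64(48.8)), (np.float64(430.8), np.float64(102.7), np.float64(48.6)), (np.float64(430.8), np.float64(105.3), np.float64(49.4)), (np.float64(430.3), np.float64(108.7), np.float64(48.4)), (np.float64(429.8), np.float64(112.2), np.float64(47.6)), (np.float64(429.5), np.float64(115.4), np.float64(47.2)), (np.float64(429.9), np.float64(117.1), np.float64(49.3)), (n
[... 2157 characters left out ...]
380 [(np.float64(531.6), np.float64(62.9), np.float64(149.9)), (np.float64(548.1), np.float64(74.8), np.float64(134.8)), (np.float64(546.2), np.float64(75.5), np.float64(136.5)), (np.float64(545.9), np.float64(77.2), np.float64(136.6)), (np.float64(536.8), np.float64(72.6), np.float64(144.8)), (np.float64(536.1), np.float64(73.7), np.float64(145.4)), (np.float64(535.9), np.float64(75.2), np.float64(145.4)), (np.float64(536.6), np.float64(77.4), np.float64(144.7)), (np.float64(533.2), np.float64(76.2), np.float64(147.7)), (np.float64(533.2), np.float64(77.9), np.float64(147.6)), (np.float64(531.7), np.float64(78.1), np.float64(148.9)), (np.float64(535.0), np.float64(82.6), np.float64(145.7))]
```

{"method": "jog_arm", "body": {"plan": [[0,[0,0.04,0],[0,0,0]],[0,[0,0.08,0],[0,0,0]],[0,[0,0.12,0],[0,0,0]],[0,[0,0.16,0],[0,0,0]],[0,[0,0.2,0],[0,0,0]],[0,[0,0.24,0],[0,0,0]],[0,[0,0.28,0],[0,0,0]],[0,[0,0.28,0],[0,0,0]]]}}

```text
clock: 14.22
position: [542.2, 62.0, 59.2]
ee_rot: [-0.038, 0.999, -0.001, -0.0]
contact_force: [-0.0, -5.3, 7.4]
gripper_width: 12.4
grasp_force: 59.8
```

{"method": "jog_arm", "body": {"plan": [[20,[0,0,0],[0,0,0]],[24,[0,0,0],[0,0,0]],[24,[0,0,-0.2],[0,0,0]],[24,[0,-0.3,-0.4],[0,0,0]],[24,[0,-0.7,-0.4],[0,0,0]],[24,[0,-0.8,-0.4],[0,0,0]]]}}

```text
clock: 14.98
position: [547.9, -17.9, 98.1]
ee_rot: [-0.037, 0.999, 0.0, -0.0]
contact_force: [-0.4, 0.3, 0.2]
gripper_width: 24.2
grasp_force: 0.0
```

```bash
python3 -c "
from bench import *
s=read_state();print(s['joints'],s['position'],s['ee_rot'])"
```

```text
[ 2.62890719e-01  3.91328065e-01 -3.56888228e-01 -6.68626827e-04
 -8.22944698e-01 -1.75908303e+00] [547.89181733 -17.88624202  98.05291533] [-3.70661144e-02  9.99312769e-01  1.98067713e-04 -2.32527328e-04]
```

{"method": "jog_arm", "body": {"plan": [[45,[0,0,0],[0,0,-0.17]],[45,[0,0,0],[0,0,-0.34]],[45,[0,0,0],[0,0,-0.51]],[45,[0,0,0],[0,0,-0.68]],[45,[0,0,0],[0,0,-0.85]],[45,[0,0,0],[0,0,-1]]]}}

```text
clock: 15.72
position: [547.9, -15.9, 97.7]
ee_rot: [-0.535, 0.845, 0.0, -0.0]
contact_force: [0.6, -0.1, 0.1]
gripper_width: 45.0
grasp_force: 0.0
```

{"method": "jog_arm", "body": {"plan": [[45,[0,0,0],[0,0,-0.17]],[45,[0,0,0],[0,0,-0.34]],[45,[0,0,0],[0,0,-0.5]],[45,[0,0,0],[0,0,-0.5]],[45,[0,0,0],[0,0,-0.5]]]}}

```text
clock: 16.35
position: [548.1, -16.3, 98.0]
ee_rot: [0.733, -0.68, -0.0, 0.0]
contact_force: [0.4, -0.3, 1.0]
gripper_width: 45.1
grasp_force: 0.0
```

```bash
python3 - <<'E'
from bench import *
from h import *
from scipy.spatial.transform import Rotation as R
np.set_printoptions(precision=3,suppress=True)
s=read_state();print(s['position'],s['ee_rot'],R.from_quat(s['ee_rot']).as_matrix()[:,:2].T,s['gripper_width'])
d=dict(get_image('wrist'));T=np.eye(4);T[:3,:3]=R.from_quat(s['ee_rot']).as_matrix();T[:3,3]=s['position']
d['extrinsics']=T@d['tool_from_camera'];np.savez('w5.npz',**d);P=cloud(d)
q=P[notgreen(d)];q=q[(q[:,0]>470)&(q[:,0]<610)&(q[:,1]>20)&(q[:,1]<150)]
w=q[(q[:,2]>61)&(q[:,2]<70)];print(len(w),w.mean(0) if len(w) else 0,rect(w) if len(w) else 0)
cv2.imwrite('pics/w5.png',cv2.resize(d['img'],(400,250))[:,:,::-1])
E
python3 look.py 5
```

```text
[548.086 -16.298  98.006] [ 0.733 -0.68  -0.     0.   ] [[ 0.074 -0.997 -0.   ]
 [-0.997 -0.074  0.001]] 45.11794400451738
1356 [541.822  58.091  64.328] ((541.76806640625, 60.33816909790039), (79.66400146484375, 13.890844345092773), 5.022671699523926)
16.4 [548.1 -16.4  98.1] [ 0.7 -0.7 -0.   0. ] [ 0.1 -0.2 -0.3]
top 218 [454.2  50.9   9.3] [528.2  95.   74.3] ((491.18359375, 72.92169189453125), (44.01664733886719, 74.03150939941406), 89.93692016601562)
8 11 [501.9  68.6  16.6] ((504.66278076171875, 65.83507537841797), (10.118602752685547, 43.71434783935547), 43.29372787475586)
25 16 [498.3  66.5  36.9] ((501.2464294433594, 65.97482299804688), (23.75520133972168, 53.89479446411133), 42.353599548339844)
48 115 [506.5  79.   55.6] ((491.010986328125, 72.54048919677734), (66.18592071533203, 43.589046478271484), 2.5225837230682373)
61 68 [508.   61.7  66.1] ((489.5869445800781, 74.730224609375), (25.978893280029297, 81.01868438720703), 53.71193313598633)
scene 401 [458.5  51.1  44. ] [585.7  94.9  67.3] ((522.026123046875, 72.67250061035156), (43.57262420654297, 127.45317840576172), 89.49295043945312)
48 252 [539.7  79.7  53.9] ((522.0733032226562, 78.05362701416016), (32.81626510620117, 127.45596313476562), 89.48552703857422)
61 134 [540.4  64.5  63.2] ((539.0149536132812, 63.970298767089844), (91.15745544433594, 18.297969818115234), 5.245474815368652)
```

View pics/w5.png

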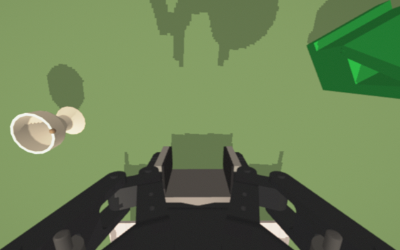

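{"method": "jog_arm", "body": {"plan": [[45,[0,0,0.4],[0,0,0]],[45,[0,0,0.68],[0,0,0]],[45,[-0.2,0,0.68],[0,0,0]],[45,[-0.4,0,0.68],[0,0,0]],[45,[-0.48,0,0.68],[0,0,0]],[45,[-0.53,0,0.68],[0,0,0]],[45,[-0.57,0,0.68],[0,0,0]],[45,[-0.61,0,0.68],[0,0,0]],[45,[-0.64,0,0.68],[0,0,0]]]}}

```text
clock: 17.62
position: [543.2, 46.3, 30.5]
ee_rot: [0.734, -0.68, 0.0, 0.001]
contact_force: [0.2, -5.3, 1.7]
gripper_width: 45.1
grasp_force: 2.7
```

{"method": "jog_arm", "body": {"plan": [[45,[-0.03,0,0],[0,0,0]],[45,[-0.06,0,0],[0,0,0]],[45,[-0.09,0,0],[0,0,0]],[45,[-0.12,0,0],[0,0,0]],[45,[-0.14,0,0],[0,0,0]]]}}

```text
clock: 18.25
position: [542.0, 60.0, 30.5]
ee_rot: [0.733, -0.68, 0.0, 0.001]
contact_force: [0.6, -6.4, 2.8]
gripper_width: 45.3
grasp_force: 2.7
```

{"method": "jog_arm", "body": {"plan": [[45,[-0.02,0,0],[0,0,0]],[45,[-0.04,0,0],[0,0,0]],[45,[-0.06,0,0],[0,0,0]],[45,[-0.08,0,0],[0,0,0]]]}}

```text
clock: 18.75
position: [541.4, 67.8, 30.5]
ee_rot: [0.733, -0.68, 0.0, 0.001]
contact_force: [-0.2, -6.1, 1.1]
gripper_width: 44.9
grasp_force: 2.8
```

{"method": "jog_arm", "body": {"plan": [[45,[-0.01,0,0],[0,0,0]],[45,[-0.02,0,0],[0,0,0]],[45,[-0.02,0,0],[0,0,0]]]}}

```text
clock: 19.12
position: [541.2, 69.9, 30.5]
ee_rot: [0.733, -0.68, 0.0, 0.001]
contact_force: [0.7, -4.6, 2.8]
gripper_width: 45.0
grasp_force: 2.5
```

{"method": "jog_arm", "body": {"plan": [[45,[-0.01,0,0],[0,0,0]],[45,[-0.02,0,0],[0,0,0]],[45,[-0.02,0,0],[0,0,0]]]}}

```text
clock: 19.5
position: [541.1, 71.8, 30.5]
ee_rot: [0.733, -0.68, 0.0, 0.001]
contact_force: [0.3, -4.7, 1.9]
gripper_width: 44.7
grasp_force: 2.5
```

{"method": "jog_arm", "body": {"plan": [[45,[-0.01,0,0],[0,0,0]],[45,[-0.01,0,0],[0,0,0]]]}}

```text
clock: 19.75
position: [541.0, 72.8, 30.5]
ee_rot: [0.733, -0.68, 0.0, 0.001]
contact_force: [0.7, -5.6, 2.7]
gripper_width: 45.0
grasp_force: 2.6
```

```bash
python3 - <<'E'
from bench import *
from h import *
from scipy.spatial.transform import Rotation as R
np.set_printoptions(precision=1,suppress=True)
s=read_state();print(s['position'],s['contact_force'])
e=get_image('scene');np.savez('scene6.npz',**e)
cv2.imwrite('pics/s6.png',cv2.resize(e['img'][180:270,250:390],(700,450),interpolation=cv2.INTER_CUBIC)[:,:,::-1])
P=cloud(e);q=P[(P[...,0]>500)&(P[...,0]<580)&(P[...,1]>60)&(P[...,1]<160)&(P[...,2]>40)&(P[...,2]<72)]
for y in range(62,150,4):
    w=q[abs(q[:,1]+.075*(q[:,0]-540)*-1-y)<2];print(y,len(w),w[:,2].mean() if len(w) else 0)
E
```

```text
[541.   72.8  30.5] [ 0.7 -5.6  2.7]
62 0 0
66 9 58.18294343070498
70 16 56.34758757464969
74 10 58.774664271370135
78 5 64.21406806426555
82 20 65.7325071751682
86 23 64.09363891521728
90 33 63.77290972255369
94 29 63.277324978546986
98 38 61.16624891260244
102 53 60.19585814816329
106 30 57.4478013573506
110 30 57.51613969618318
114 30 57.71922190885584
118 27 57.500718457440314
122 27 57.81907211239351
126 9 58.62334094067801
130 0 0
134 0 0
138 0 0
142 0 0
146 0 0
```

View pics/s6.png

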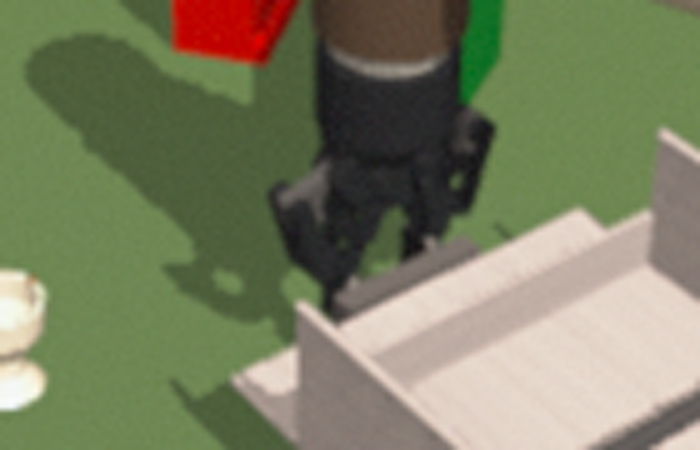

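The lip lies level directly at the ridge (crop ~(420,270)). The force has not risen yet, so I'll creep on until it meets.

{"method": "jog_arm", "body": {"plan": [[45,[-0.01,0,0],[0,0,0]],[45,[-0.02,0,0],[0,0,0]],[45,[-0.02,0,0],[0,0,0]]]}}

```text
clock: 20.18
position: [541.0, 73.0, 30.5]
ee_rot: [0.733, -0.68, 0.001, 0.002]
contact_force: [2.0, -13.9, 1.3]
gripper_width: 45.0
grasp_force: 6.7
```

{"method": "jog_arm", "body": {"plan": [[45,[-0.005,0,0],[0,0,0]],[45,[-0.005,0,0],[0,0,0]],[45,[-0.005,0,0],[0,0,0]]]}}

```text
clock: 20.55
position: [540.9, 73.0, 30.5]
ee_rot: [0.733, -0.68, 0.001, 0.002]
contact_force: [3.5, -15.6, 1.0]
gripper_width: 45.3
grasp_force: 7.7
```

{"method": "jog_arm", "body": {"plan": [[45,[0.1,0,0],[0,0,0]],[45,[0.3,0,0],[0,0,0]],[0,[0.4,0,-0.4],[0,0,0]],[0,[0.4,0,-0.8],[0,0,0]],[0,[0.4,0,-0.8],[0,0,0]],[0,[0.4,0,-0.8],[0,0,0]]]}}

```text
clock: 21.3
position: [543.5, 36.3, 109.9]
ee_rot: [0.733, -0.68, -0.0, 0.0]
contact_force: [0.2, -0.3, -0.1]
gripper_width: 0.1
grasp_force: 0.0
```

```bash
python3 - <<'E'
from bench import *
from h import *
from scipy.spatial.transform import Rotation as R
np.set_printoptions(precision=1,suppress=True)
s=read_state();print(s['position'],s['ee_rot'],s['gripper_width'])
e=get_image('scene');d=get_image('top')
for f in(e,d):
    P=cloud(f);q=P[(P[...,0]>500)&(P[...,0]<580)&(P[...,1]>75)&(P[...,1]<150)&(P[...,2]>40)&(P[...,2]<72)]
    w=q[(q[:,2]>62)&(q[:,1]<105)];print('ridge',len(w),rect(w) if len(w)>3 else 0)
    print('lip z',np.median(q[(q[:,1]>112)&(q[:,1]<140),2]),)
    b=P[(P[...,0]>450)&(P[...,0]<580)&(P[...,1]>330)&(P[...,1]<380)&(P[...,2]>125)];print('backwall',len(b),b.mean(0) if len(b) else 0)
E
```

```text
[543.5  36.3 109.9] [ 0.7 -0.7 -0.   0. ] 0.09677058904426156
ridge 98 ((539.8240356445312, 93.09403228759766), (77.94646453857422, 17.34779167175293), 4.359389305114746)
lip z 57.669929178861935
backwall 288 [517.1 364.8 138.2]
ridge 60 ((513.8751831054688, 92.52161407470703), (28.851659774780273, 20.154298782348633), 5.6910295486450195)
lip z 59.851837022328255
backwall 277 [514.1 360.8 141. ]
```

{"method": "jog_arm", "body": {"plan": [[0,[-0.4,0,0],[0,0,0]],[0,[-0.81,0,0],[0,0,0]],[0,[-0.81,0,0.2],[0,0,0]],[0,[-0.81,0,0.4],[0,0,0]],[0,[-0.81,0,0.47],[0,0,0]],[0,[-0.81,0,0.5],[0,0,0]],[0,[-0.81,0,0.52],[0,0,0]],[0,[-0.81,0,0.52],[0,0,0]]]}}

```text
clock: 22.4
position: [538.3, 117.5, 59.1]
ee_rot: [0.734, -0.68, 0.0, -0.001]
contact_force: [-0.5, 0.3, 1.9]
gripper_width: 0.3
grasp_force: 1.0
```

{"method": "jog_arm", "body": {"plan": [[0,[0,0,0.01],[0,0,0]],[0,[0,0,0.02],[0,0,0]],[0,[0,0,0.025],[0,0,0]],[0,[0,0,0.025],[0,0,0]],[0,[0,0,0.025],[0,0,0]],[0,[0,0,0.025],[0,0,0]],[0,[0,0,0.025],[0,0,0]],[0,[0,0,0.025],[0,0,0]]]}}

```text
clock: 23.4
position: [538.4, 117.5, 59.0]
ee_rot: [0.734, -0.679, 0.001, -0.001]
contact_force: [-5.8, 0.5, 16.9]
gripper_width: -0.1
grasp_force: 8.4
```

{"method": "jog_arm", "body": {"plan": [[0,[0,0,-0.1],[0,0,0]],[0,[0,0,-0.5],[0,0,0]],[0,[0.3,0,-1],[0,0,0]],[0,[0.9,0,-1],[0,0,0]],[0,[0.9,0,-1],[0,0,0]],[0,[0.9,0,-1],[0,0,0]]]}}

```text
clock: 24.15
position: [544.8, 27.5, 155.8]
ee_rot: [0.733, -0.68, 0.0, -0.0]
contact_force: [0.1, 0.3, -0.2]
gripper_width: -0.1
grasp_force: 0.0
```

```bash
python3 - <<'E'
from bench import *
from h import *
s=read_state();print(s['position'],s['contact_force'],s['clock'])
e=get_image('scene');d=get_image('top')
for f in(e,d):
    P=cloud(f);q=P[(P[...,0]>500)&(P[...,0]<580)&(P[...,1]>75)&(P[...,1]<150)&(P[...,2]>40)&(P[...,2]<72)]
    w=q[(q[:,2]>62)&(q[:,1]<105)];print('ridge',len(w),rect(w) if len(w)>3 else 0,'lip z',np.median(q[(q[:,1]>112)&(q[:,1]<140),2]))
a=cv2.resize(e['img'][120:300,160:460],(700,420),interpolation=cv2.INTER_CUBIC);cv2.imwrite('pics/f.png',a[:,:,::-1])
E
```

```text
[544.8487891   27.51301274 155.8277289 ] [ 0.14746931  0.32354345 -0.24459002] 24.15
ridge 96 ((539.7350463867188, 94.40941619873047), (80.14784240722656, 17.510164260864258), 3.6980652809143066) lip z 57.41668036352792
ridge 76 ((517.5775146484375, 94.31484985351562), (21.230968475341797, 34.2142333984375), 89.65862274169922) lip z 59.3556294361116
```

View pics/f.png

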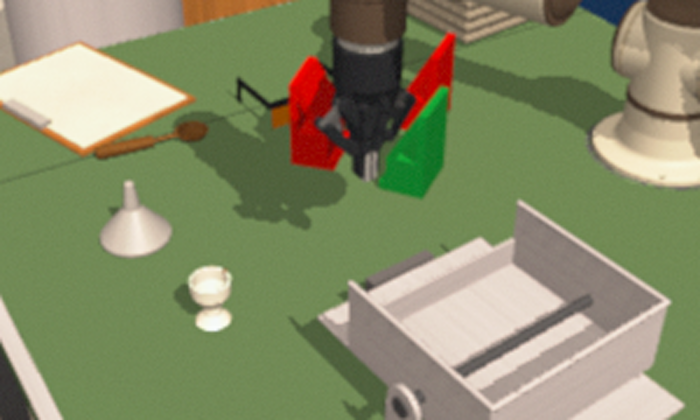

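The bin is level, with its lip against the ridge at about (400,268). The bystanders have not moved and the arm is clear, so I'll hand in.

```bash
python3 -c "
from bench import *
print(job_done())"
```

```text
the job is handed in; nothing more can be done
None
```

I tipped the chock onto its base, pressed its top (about 16 N, no rocking), pushed it square under the lip until the edge met the ridge, pressed the now-level lip (about 17 N, it did not give), and handed in with the clock at about 24 s and the bystanders untouched; no verdict was returned.

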